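Set the burst timer of the balloon inflator and give a test puff

ROBOT

A 6-joint arm with a two-finger parallel gripper is mounted at the origin on the work surface. World frame = base frame: x ahead of the robot, y to its left, z up, the work surface at z = 0. Lengths are in m, angles in degrees, forces in N, time in s.
With the tool pointing down it reaches from about 0.425 to 0.95 m from the base axis. Payload 14.7 kg.
Tool frame: the origin (TCP) lies on the centre line of the jaws, within the pads' length; the fingertips stand 22 mm ahead of it and the grasp point (between the pads) lies 3 mm ahead of it; z points along the fingers, x is the direction in which the jaws open and shut, and the axes are right-handed (so a half turn about z gives the same grasp; the last joint's range is limited). The gripper opens to 85 mm and grips with 20 to 120 N. Pads are 22 mm wide; open, the fingers measure 114 mm over their backs; the gripper's body (76 mm by 85 mm) begins 54 mm behind the grasp point. The pads swing forward as they close: fully open they stand 13 mm farther back than shut.
Start: joints at [-79.561, 27.513, 91.461, -0, 61.026, -2.67], TCP at [0.147, -0.633, 0.253] pointing down, gripper open.
Joint ranges: [-157.49, 157.49], [-46.99, 117.5], [13.45, 153.17], [-89.5, 269.5], [5.16, 153.95], [-167.48, 167.48]. Speed limits (degrees/s): [108.29, 108.29, 136.94, 172.46, 172.46, 172.46].

INTERFACE

Orientations are given as [roll, pitch, yaw] about the fixed x, y, z axes, in that order (R = Rz(yaw) Ry(pitch) Rx(roll)).
In Python, from rig import bot gives the robot as it stands.
- The arm moves only by the tool carry_out, never from a script. Its argument "series" is a list of rows, each a list of 4 numbers: the shift along the tool's x, y, z in m, then the turn about the tool's z in degrees. In form: [[dx, dy, dz, turn], ...]. A call has 1 to 10 rows; each row is the pose to reach, as a shift and turn from the pose commanded when the call began, along the tool's axes at that moment; what a row does not reach only later rows make up. A row lasts 1/10 s, in which the tool goes at most 50 mm and 8.59 degrees, less where a joint would pass 70% of its speed; a pose out of reach is approached as far as the arm can. A call with a gripper value outside its range is refused whole. "fingers" is the closure, from 0 (fully open) to 1 (shut), set as the call begins (left out, the last holds). The fingers move at their own pace and stop on an object; the grip force is fixed at half the most. Time passes only in rows, so rows that repeat a pose let the fingers close. It gives the time, the measured TCP pose, the force and the opening at its end, in the units of the state.
- bot.read_state(): the state, without advancing time (a new reading comes with each control period).
- bot.read_camera(name): name is "scene" or "side" or "wrist"; returns the picture (400x640x3 uint8, red, green, blue); there is no depth.
- bot.camera_params(name): a dict with "fx", "fy", "cx", "cy" (pixels), "extrinsics" (4x4, takes a point from camera to world coordinates); the wrist camera has in their place "T_tool_cam" (4x4, takes a point from camera to tool coordinates, whose origin is the TCP and whose axes are the tool frame's). Camera axes: x right, y up, looking along -z (the intrinsics and any distortion apply to the point x, -y, -z); pixel columns grow to the right and rows downward; lengths in m; the calibration is good to about 2 mm. A picture is of the moment at which its call begins: read the wrist's pose just before it. camera_params takes no time and is no camera call.
- bot.job_done(): hands the job in, once; it reports no verdict.
The state is a dict: "time": time; "joints": joint angles; "joint_vel": joint speeds; "joint_torque": joint torques, N m; "ee_pos": TCP position; "ee_rot": TCP orientation; "ft_force": force on the tool from outside, world axes, zero at the start; "torque": the same for the moment, N m; "finger_gap": finger opening in m.
Only numpy, scipy, OpenCV 4.12 (cv2) and the standard library are available. Lean on these libraries where they do the work, as an engineer would, in place of code of your own. Each camera call takes 0.05 s, during which the arm holds its last target.

TASK

Set the balloon inflator's burst time: push the inner bar knob in by feel, just far enough to free it from its click-lock, turn it clockwise to the long mark and let it spring back out, locked there, without bearing down on or shifting the air-speed ring around it. Then give a test puff: gently press the nozzle beside the knobs all the way down, hold it for a second and let it come up again. Leave the other nozzle and the things on the counter alone.

Things in the scene. Friction and masses are not known exactly. Their poses are not given: they have to be found in the camera images.
- inflator: electric balloon inflator, fixed light-grey box 190 (x) by 280 (y) mm, top panel 140 mm above the counter. Origin: centre of its underside, on the counter. x: front to back (carrying handle at the back, 95 mm up, out 30 mm), y: left, z: up. On the panel at (x -30, y -75) mm the two concentric knobs, at (22, 25) and (22, 98) mm the two nozzles, at (-66, 62) mm a flat switch
- long_mark (a point): the middle of the one long dark mark (16 mm long; the twelve others are 5 mm) on the scale round the knobs, on the panel, 39 mm from the knob axis
- knob_top (a point): centre of the top of the inner knob (burst time), on the knob axis: dark grey bar 34 long, 12 thick, 20 mm tall, on a round boss 17 to 20 mm in diameter that runs down into the ring's bore. Out, its top is 50 mm and the bar's underside 30 mm above the panel (15 mm above the ring's top). x axis: along the bar to its pointer end (white line); at timer 0 that is 144 degrees to the left of the inflator's x
- knob_pointer (a point): the pointer end of the inner knob's top, 17 mm from the knob axis
- timer (a joint): turn of the inner knob, rad, growing clockwise seen from above. 13 click positions every 0.419 rad (24 degrees) from 0; the long mark is the ninth, at 3.351. Starts 2 to 4 positions before it. While out, pins lock it between teeth (2.5 degrees of play); pressed in past the teeth it turns freely (0.03 N m). Let go within 4 degrees of a click position it springs out, else it stays in, on a tooth
- stem: sprung spindle carrying the inner knob. Origin on the knob axis, at panel level when out, lower by as much as the knob is pressed in; z up. Spring: 3 N at rest plus 0.5 N per mm. Not visible, different on each machine: the teeth are cleared 4.3 to 9.8 mm in; 1.3 mm beyond that it lands on the ring's sleeve (force rises steeply) and, if pressed harder, drags the ring round
- speed_ring: outer ring (air speed) round the inner knob: dark grey, ribbed, 54 mm in diameter, 15 mm tall, standing on the panel; turns easily (0.015 N m). Origin on the knob axis at panel level; x axis to its white mark
- ring_mark (a point): the white mark on the outer ring's top, 25 mm from the knob axis
- nozzle: the nozzle beside the knobs: grey cone 52 mm tall, 36 mm wide at the foot and 15 mm at its flat tip; slides straight down 10 mm on a spring (3.6 N at rest, 8.1 N fully down), then stops hard. Origin on its axis, at panel level when up
- nozzle_tip (a point): centre of that nozzle's tip, 52 mm above the panel when up, 42 mm when fully down
- nozzle2_tip (a point): tip of the other, identical nozzle, further from the knobs; leave it alone
- bubbles_mid (a point): middle of a capped bottle of bubble liquid, 42 mm in diameter, 115 mm tall, loose on the counter
- ribbon_mid (a point): middle of a ribbon spool lying flat, 72 mm in diameter, 30 mm tall, loose
- cups_mid (a point): middle of a paper cup, 78 mm in diameter at the rim, 105 mm tall, loose

How it is judged (in metres and radians):
On the way, in this order (a step that is already met when the one before it is completed fails the run):
1. the inner knob stands at the long mark and has sprung back out into its lock (value of joint timer between 3.26 and 3.44 rad and z of knob_top in the frame of inflator above 0.1885 m), for 0.2 s.
2. the nozzle beside the knobs is held pressed down (z of nozzle_tip in the frame of inflator below 0.1835 m and value of joint timer between 3.26 and 3.44 rad), for 0.6 s.
At the end, for the whole second after the job is handed in: inner knob at the long mark (within 5 degrees) and fully out, locked (within 1.5 mm); nozzle once held 8.5 mm or more down for 0.6 s and up again, as is the other (within 2 mm); ring mark within 3 mm (7 degrees), bottle, spool and cup within 15 mm of their start (all of step 1 and z of each of nozzle_tip, nozzle2_tip in the frame of inflator above 0.19 m and distance of ring_mark from where it was at the start of the episode below 0.003 m); the robot touches nothing.
It fails at once if the outer ring was shifted more than 3 mm at its mark (7 degrees) (distance of ring_mark from where it was at the start of the episode above 0.003 m).
It fails at once if the outer ring was borne down on: more than 8 N by the inner knob or 4 N by the fingers (contact force between stem and speed_ring above 8 N or contact force between the fingers and speed_ring above 4 N).
It fails at once if the nozzle was pressed with more than 25 N (contact force between the fingers and nozzle above 25 N).
It fails at once if the other nozzle was pressed more than 3 mm (z of nozzle2_tip in the frame of inflator below 0.189 m).
It fails at once if the bottle, spool or cup was shifted more than 15 mm (distance of any of bubbles_mid, ribbon_mid, cups_mid from where it was at the start of the episode above 0.015 m).
It also fails if it takes over 72 s, if anything falls off the work surface, if the arm or the gripper's body presses on something with over 40 N, if the wrist force passes 120 N, or if a joint passes its speed limit or range.

## Working session

There is one attempt and no reset: what is moved stays moved. The work goes in short steps, Python scripts to look and compute and a tool call to move; the robot and the scene stay as the last step left them, time stands still between calls to the robot, and variables do not carry over. Pictures are saved under pics/ and viewed, and the job is handed in when it is done.

Besides the shell and the picture viewer there is one more tool, called after "Emit:" as name(argument=value, ...) on one line, values as JSON. carry_out: Moves the arm, as the interface text tells. Its arguments: {"type":"object","properties":{"series":{"type":"array"},"fingers":{"type":"number"}},"required":["series"]}

```bash
ls; mkdir -p pics
python3 - <<'E'
from rig import bot
import cv2,numpy as np
print(bot.read_state())
for n in ["scene","side","wrist"]:
    im=bot.read_camera(n); cv2.imwrite(f"pics/{n}0.png",im[:,:,::-1])
    p=bot.camera_params(n); print(n,{k:np.round(v,4).tolist() if not isinstance(v,str) else v for k,v in p.items()})
E
```

```text
pics
{'time': 0.0, 'joints': array([-7.95625675e+01,  2.75505479e+01,  9.14944194e+01,  6.61134144e-04,
        6.10259046e+01, -2.67074950e+00]), 'joint_vel': array([-0.07443389,  0.05136494,  0.02829965,  0.00919357, -0.02517481,
        0.01403906]), 'joint_torque': array([-3.55935204e-03, -9.50657916e+01, -4.30190599e+01, -3.62117289e-04,
        1.17900278e-02, -1.66235401e-05]), 'ee_pos': array([ 0.14735806, -0.63267372,  0.25266018]), 'ee_rot': array([-1.79996120e+02,  7.07680055e-02, -7.68921362e+01]), 'ft_force': array([-0.10341405, -0.65872068,  0.67373368]), 'torque': array([-0.01734459, -0.04685362,  0.02137839]), 'finger_gap': 0.08526494458596925}
scene {'fx': 428.4925, 'fy': 428.4925, 'cx': 320.3074, 'cy': 204.8476, 'extrinsics': [[-0.7214, -0.4875, 0.4919, 1.0618], [0.6926, -0.5092, 0.511, 0.5685], [0.0014, 0.7093, 0.7049, 0.8508], [0.0, 0.0, 0.0, 1.0]]}
side {'fx': 377.9745, 'fy': 377.9745, 'cx': 319.5696, 'cy': 202.4414, 'extrinsics': [[0.9956, 0.0584, -0.0732, 0.4932], [-0.0927, 0.5023, -0.8597, -0.7069], [-0.0135, 0.8627, 0.5055, 0.5568], [0.0, 0.0, 0.0, 1.0]]}
wrist {'fx': 304.2791, 'fy': 304.2791, 'cx': 323.1428, 'cy': 198.435, 'T_tool_cam': [[1.0, -0.0005, 0.0005, -0.0001], [-0.0003, -0.9473, -0.3202, -0.0832], [0.0006, 0.3202, -0.9473, -0.1199], [0.0, 0.0, 0.0, 1.0]]}
```

View pics/scene0.png

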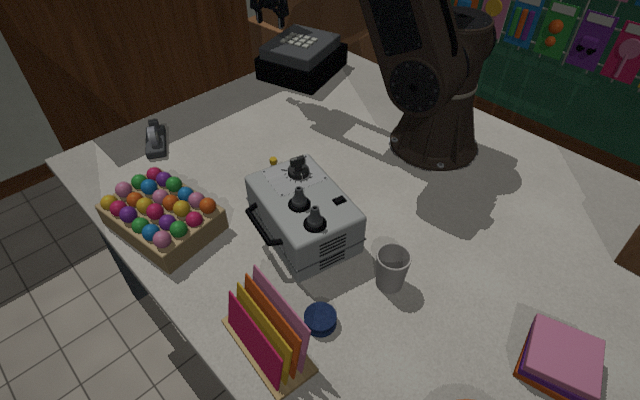

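View pics/side0.png

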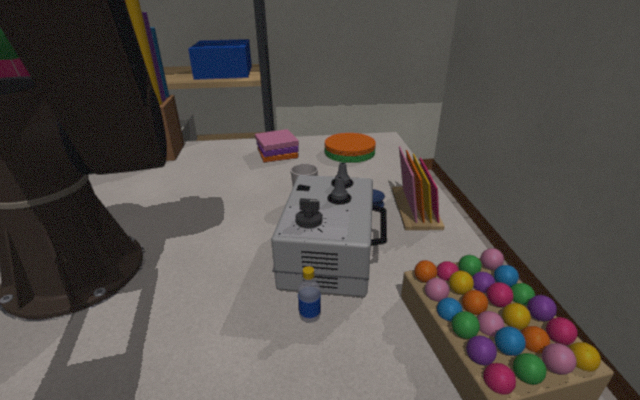

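View pics/wrist0.png

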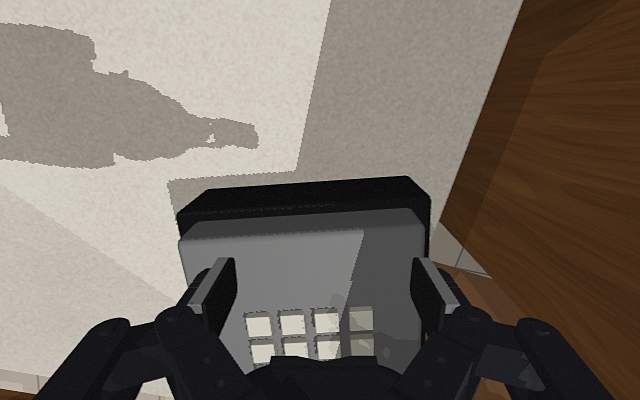

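The scene view shows the inflator's knob at about (298,170), with the nozzles at (299,200) and (315,218). In the side view the knob is at (309,210) and the bottle at (309,295). I'll zoom in next.

```bash
cat > h.py <<'E'
import numpy as np,cv2
from scipy.spatial.transform import Rotation as Ro
from rig import bot
def cam(n,st=None):
    p=bot.camera_params(n)
    if n=="wrist":
        T=np.eye(4);T[:3,:3]=Ro.from_euler('xyz',st['ee_rot'],degrees=True).as_matrix();T[:3,3]=st['ee_pos']
        E=T@np.array(p["T_tool_cam"])
    else: E=np.array(p["extrinsics"])
    return p,E
def ray(n,px,st=None):
    p,E=cam(n,st)
    d=np.array([(px[0]-p['cx'])/p['fx'],-(px[1]-p['cy'])/p['fy'],-1.])
    return E[:3,3],E[:3,:3]@d
def onz(n,px,z,st=None):
    o,d=ray(n,px,st); return o+d*(z-o[2])/d[2]
def proj(n,P,st=None):
    p,E=cam(n,st); q=np.linalg.inv(E)@np.append(P,1)
    return np.array([p['cx']+p['fx']*q[0]/-q[2], p['cy']+p['fy']*-q[1]/-q[2]])
def tri(obs):
    A=np.zeros((3,3));b=np.zeros(3)
    for n,px,st in obs:
        o,d=ray(n,px,st);d=d/np.linalg.norm(d);M=np.eye(3)-np.outer(d,d);A+=M;b+=M@o
    return np.linalg.solve(A,b)
def tool(st): return Ro.from_euler('xyz',st['ee_rot'],degrees=True).as_matrix()
E
python3 - <<'E'
import cv2
s=cv2.imread('pics/scene0.png')[140:280,230:390];cv2.imwrite('pics/s_c.png',cv2.resize(s,None,fx=5,fy=4.2*5/4.2,interpolation=2)[:600])
s=cv2.imread('pics/side0.png')[155:325,265:405];cv2.imwrite('pics/d_c.png',cv2.resize(s,None,fx=3.5,fy=3.5,interpolation=2))
E
python3 -c "
from h import *
print('knob',tri([('scene',(298,158),None),('side',(309.5,199),None)]))
print('n1',tri([('scene',(299,188),None),('side',(340,180),None)]))
print('n2',tri([('scene',(315.5,206),None),('side',(342.5,163),None)]))
"
```

```text
knob [ 0.52754825 -0.06644253  0.18971272]
n1 [0.59784499 0.01407102 0.18689828]
n2 [0.6142427  0.08696736 0.19297168]
```

View pics/s_c.png

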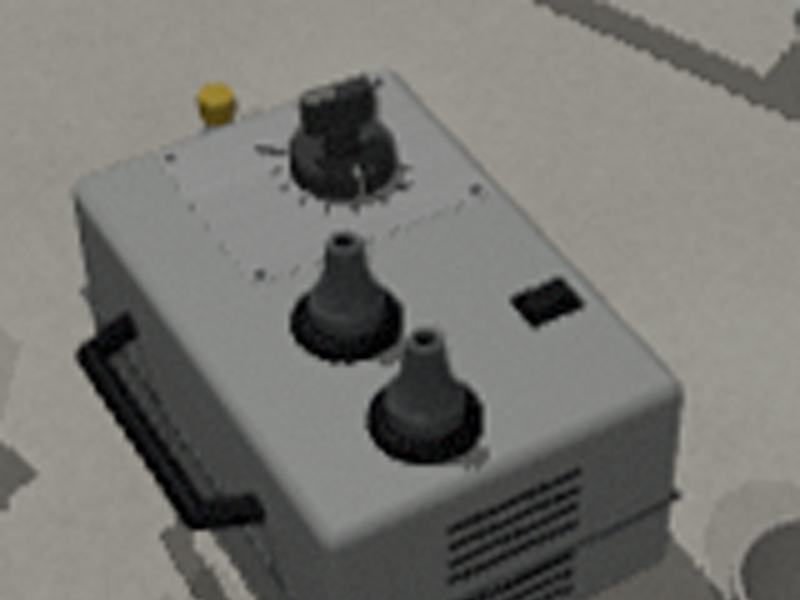

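View pics/d_c.png

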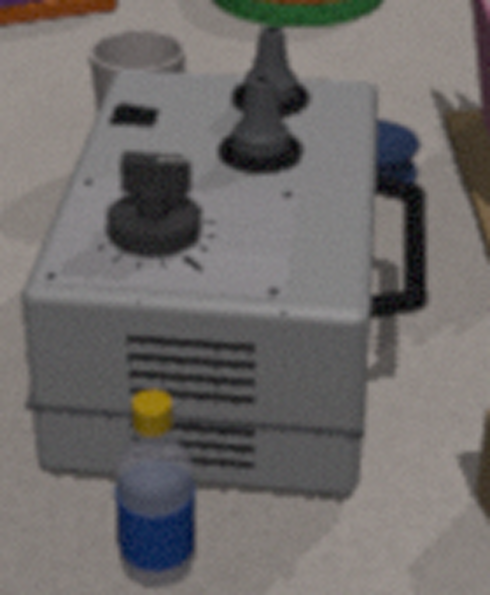

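Emit:
carry_out(series=[[-0.01,-0.01,-0.02,-8],[-0.035,-0.035,-0.05,-16],[-0.06,-0.065,-0.08,-24],[-0.09,-0.095,-0.08,-32],[-0.12,-0.125,-0.08,-40],[-0.15,-0.155,-0.08,-48],[-0.18,-0.19,-0.08,-56],[-0.21,-0.225,-0.08,-64],[-0.24,-0.26,-0.08,-72],[-0.27,-0.29,-0.08,-80]])

```text
time: 1.15
ee_pos: [0.3695, -0.3026, 0.3333]
ee_rot: [180.0, -0.0, 3.4]
ft_force: [1.0, -0.6, 0.7]
finger_gap: 0.0854
```

```bash
python3 -c "
from h import *
s=bot.read_state();print(s['time'],s['ee_pos'],s['ee_rot'],s['joints'],s['joint_vel'])
print(tool(s).T@(np.array([.527,-.066,.32])-s['ee_pos']))"
```

```text
1.15 [ 0.36954352 -0.30257463  0.33329502] [ 1.79998472e+02 -1.22933950e-02  3.44240746e+00] [-4.29529857e+01  8.78243671e+00  1.07255659e+02  8.73517551e-03
  6.39523196e+01 -4.63992282e+01] [ 4.89828308e+01 -6.27743686e+00  7.96943588e+00 -4.14167399e-03
 -1.70507634e+00 -3.10359474e+01]
[ 0.17137469 -0.22669362  0.01332575]
```

Emit:
carry_out(series=[[0.017,-0.023,0,-8.5],[0.034,-0.046,0,-17],[0.051,-0.069,0,-25.5],[0.068,-0.092,0,-34],[0.085,-0.115,0,-42.5],[0.102,-0.138,0,-51],[0.119,-0.161,0,-59.5],[0.137,-0.184,0,-68],[0.154,-0.207,0.005,-76.5],[0.171,-0.229,0.015,-85]])

```text
time: 2.15
ee_pos: [0.5278, -0.0653, 0.3186]
ee_rot: [179.9, 0.0, 88.5]
ft_force: [-0.3, -0.8, -0.7]
finger_gap: 0.0849
```

Emit:
carry_out(series=[[0,0,0,0],[0,0,0,0],[0,0,0,0]])

```text
time: 2.45
ee_pos: [0.5267, -0.0668, 0.3184]
ee_rot: [-180.0, 0.0, 88.0]
ft_force: [0.0, -0.4, -0.5]
finger_gap: 0.0856
```

```bash
python3 -c "
from h import *
s=bot.read_state();im=bot.read_camera('wrist');cv2.imwrite('pics/w1.png',im[:,:,::-1])
import pickle;pickle.dump(s,open('w1.pkl','wb'))
print(s['time'],s['ee_pos'],s['ee_rot'],s['joints'])
print(proj('wrist',[.527,-.066,.19],s))
"
```

```text
2.45 [ 0.52666701 -0.06679158  0.31839958] [-1.79990047e+02  9.48461990e-03  8.80114135e+01] [-1.04923759e+01  1.42269958e+01  1.02344682e+02 -1.21328611e-02
  6.34367641e+01 -9.84983621e+01]
[323.53530502 196.46518757]
```

View pics/w1.png

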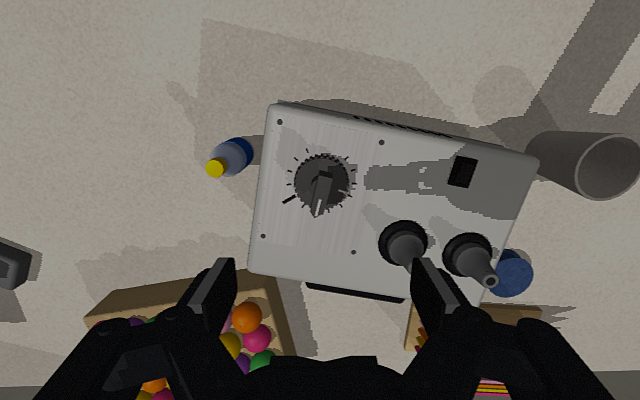

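Run:
```python
import cv2
s=cv2.imread('pics/w1.png')[140:230,270:390];cv2.imwrite('pics/w1c.png',cv2.resize(s,None,fx=6.5,fy=6.5,interpolation=2))
```

```text
(no output)
```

View pics/w1c.png

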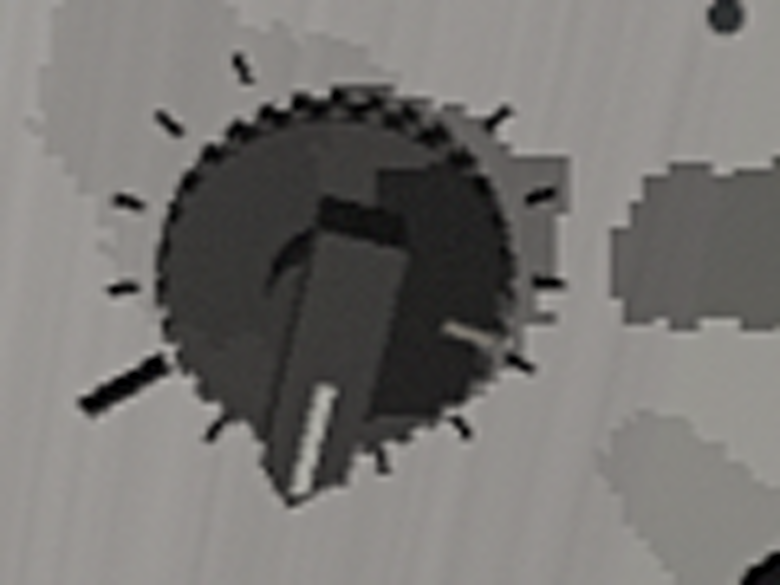

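The crop shows the pointer tip at about (293,500), the long mark from (88,407) to (165,363), the ring mark at about (470,335), and short ticks all round.

```bash
cat > m.py <<'E'
from h import *
import pickle
s=pickle.load(open('w1.pkl','rb'))
f=lambda q:((q[0]+.5)/6.5-.5+270,(q[1]+.5)/6.5-.5+140)
W=lambda q,z:onz('wrist',f(q),z,s)
tk=[(242,68),(170,123),(129,201),(123,289),(217,428),(382,460),(461,427),(520,363),(549,283),(541,195),(498,119)]
P=np.array([W(t,.14)[:2] for t in tk])
A=np.c_[2*P,np.ones(len(P))];x=np.linalg.lstsq(A,(P**2).sum(1),rcond=None)[0];c=x[:2]
print('centre',c,'r',np.sqrt(x[2]+c@c),'res',np.linalg.norm(P-c,axis=1))
ang=lambda v:np.degrees(np.arctan2(v[1],v[0]))
a=[ang(p-c) for p in P];print(np.round(a,1))
L=(W((88,407),.14)+W((165,363),.14))[:2]/2-c;print('long',ang(L),np.linalg.norm(L))
L=W((88,407),.14)-W((165,363),.14);print(ang(L),np.linalg.norm(L))
print('yaw inflator',(ang((W((88,407),.14)+W((165,363),.14))[:2]/2-c)+48))
cor=[W(q,.19)[:2] for q in [(318,232),(408,255),(268,455),(350,480),(293,500)]]
print('edges',ang(cor[2]-cor[0]),ang(cor[3]-cor[1]),'width',np.linalg.norm(cor[1]-cor[0]))
print('tip from c',cor[4]-c,np.linalg.norm(cor[4]-c),ang(cor[4]-c))
print('line',ang(W((300,490),.19)-W((326,390),.19)))
print('far end mid',(cor[0]+cor[1])/2,'bar mid',((cor[0]+cor[1])/2+cor[4])/2)
r=W((445,325),.155),W((492,345),.155);print('ringmark',[ (q[:2]-c, ang(q[:2]-c)) for q in r])
r=W((158,270),.155),W((515,270),.155);print('ring lr',r,np.linalg.norm(r[0]-r[1]))
E
python3 m.py
```

```text
centre [ 0.52585818 -0.06819079] r 0.03353193005168273 res [0.03360482 0.03355273 0.0334373  0.03362611 0.03335243 0.03362143
 0.03371834 0.03343236 0.033481   0.033455   0.03356795]
[-157.1 -133.2 -109.2  -84.8  -37.    10.7   34.4   58.7   82.5  107.
  130.6]
long -60.99292959093672 0.03896507076526552
-61.419366357277035 0.014538857708070091
yaw inflator -12.992929590936718
edges -14.534046938692532 -15.469197636201129 width 0.012050198910525374
tip from c [ 0.01938685 -0.00623603] 0.020365117366787897 -17.831048556913533
line -15.99344814939923
far end mid [ 0.50986949 -0.06381763] bar mid [ 0.52755726 -0.06912222]
ringmark [(array([0.00607375, 0.01619049]), np.float64(69.4367718633692)), (array([0.0094542 , 0.02318504]), np.float64(67.81575953266423))]
ring lr (array([ 0.52194597, -0.09437216,  0.155     ]), array([ 0.52377015, -0.04146575,  0.155     ])) 0.05293784529381585
```

Emit:
carry_out(series=[[0,0,0.02,4],[-0.001,0,0.05,8],[-0.0017,0,0.08,12.5],[-0.0017,0,0.1,12.5],[-0.0017,0,0.1,12.5]], fingers=0.6)

```text
time: 3.0
ee_pos: [0.5252, -0.0686, 0.2164]
ee_rot: [-179.8, 0.0, 75.5]
ft_force: [0.9, 0.1, 0.5]
finger_gap: 0.0337
```

```bash
python3 -c "
from h import *
s=bot.read_state();im=bot.read_camera('wrist');cv2.imwrite('pics/w2.png',im[:,:,::-1])
im=bot.read_camera('side')[150:270,240:400];cv2.imwrite('pics/d2.png',cv2.resize(im[:,:,::-1],None,fx=5,fy=5,interpolation=2))
print(s)
"
```

```text
{'time': 3.0, 'joints': array([-1.07167880e+01,  2.05773704e+01,  1.09329042e+02, -4.03536397e-03,
        5.03180487e+01, -8.62178482e+01]), 'joint_vel': array([ 0.3281338 , -2.17867595, -2.79270228, -0.08388285,  3.24140382,
       -0.55281944]), 'joint_torque': array([ 7.96288555e-02, -7.44914961e+01, -3.60753107e+01,  7.89039885e-03,
       -1.55852828e+00,  3.09589449e-01]), 'ee_pos': array([ 0.52522174, -0.0685825 ,  0.21637334]), 'ee_rot': array([-1.79776232e+02,  1.78948367e-02,  7.55036779e+01]), 'ft_force': array([0.87447389, 0.07560696, 0.51895063]), 'torque': array([ 0.012308  , -0.02140587,  0.01123194]), 'finger_gap': 0.033664924915699466}
```

View pics/w2.png

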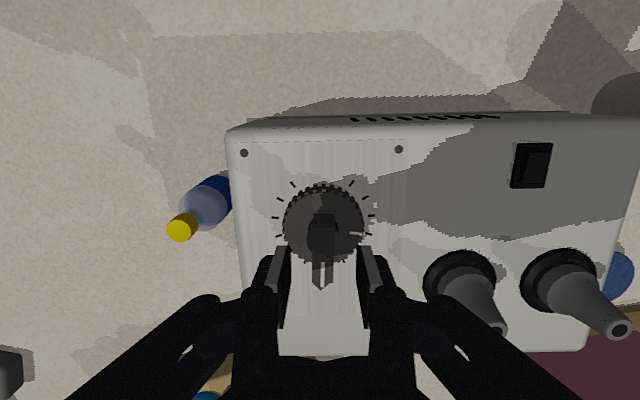

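View pics/d2.png

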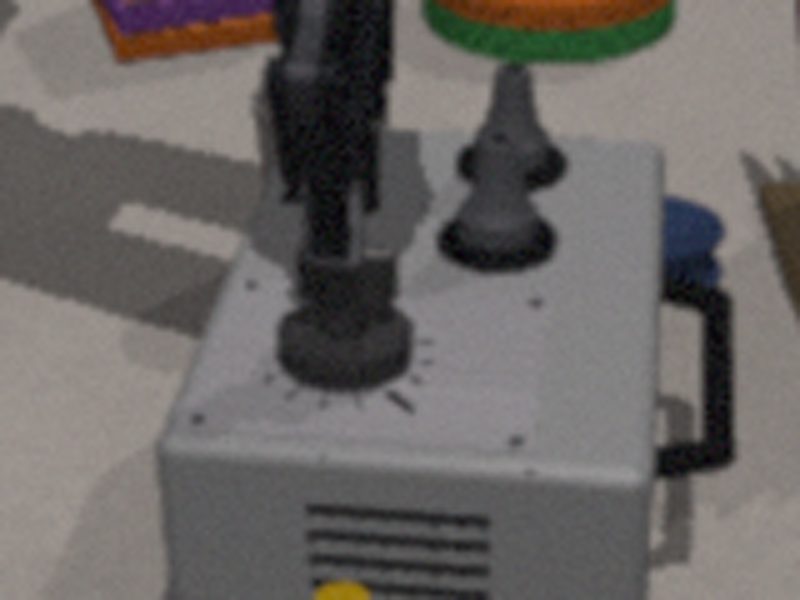

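Emit:
carry_out(series=[[0,0,0.008,0],[0,0,0.015,0],[0,0,0.02,0],[0,0,0.02,0]])

```text
time: 3.5
ee_pos: [0.5266, -0.068, 0.1977]
ee_rot: [-179.9, 0.0, 75.6]
ft_force: [-0.5, -0.2, 0.4]
finger_gap: 0.0342
```

```bash
python3 -c "
from h import *
s=bot.read_state();im=bot.read_camera('wrist');cv2.imwrite('pics/w3.png',cv2.resize(im[160:340,220:430,::-1],None,fx=3.3,fy=3.3,interpolation=2))
im=bot.read_camera('side')[150:270,240:400];cv2.imwrite('pics/d3.png',cv2.resize(im[:,:,::-1],None,fx=5,fy=5,interpolation=2))
print(s['ee_pos'],s['ee_rot'],s['ft_force'],s['torque'],s['finger_gap'])
"
```

```text
[ 0.52659849 -0.06799214  0.19774363] [-1.79949712e+02  2.33864912e-03  7.56122400e+01] [-0.47374811 -0.15113759  0.3673172 ] [ 0.07475936 -0.02086504  0.00911429] 0.034212485239830726
```

View pics/w3.png

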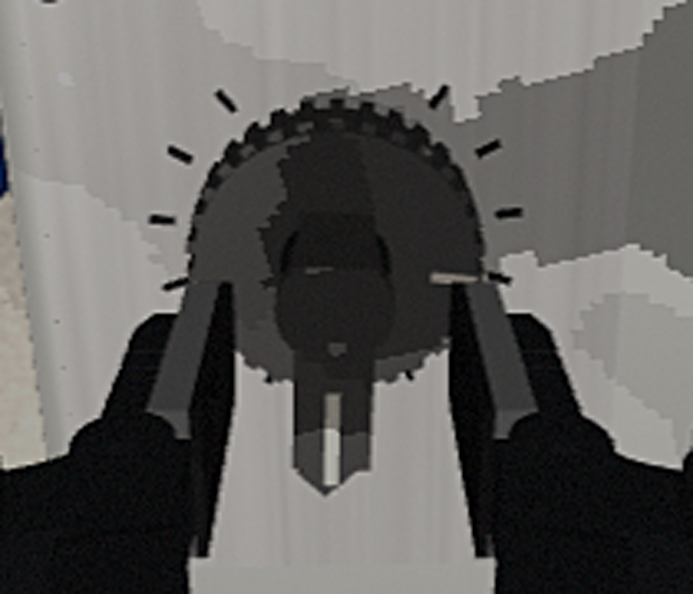

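View pics/d3.png

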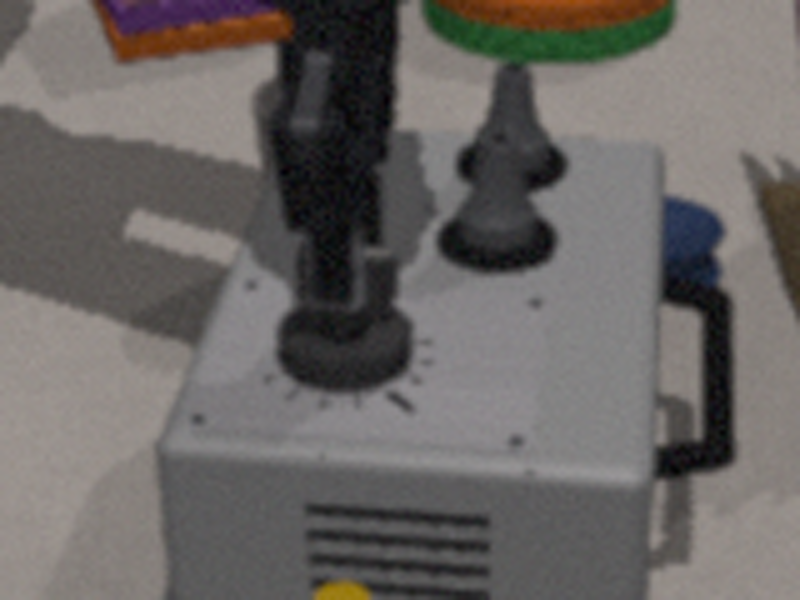

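Emit:
carry_out(series=[[-0.0008,0,0,0],[-0.0008,0,0,0]])

```text
time: 3.8
ee_pos: [0.5268, -0.0689, 0.1985]
ee_rot: [180.0, -0.0, 75.6]
ft_force: [0.3, 0.2, 0.1]
finger_gap: 0.0343
```

Emit:
carry_out(series=[[0,0,0,0],[0,0,0,0],[0,0,0,0],[0,0,0,0]], fingers=1.0)

```text
time: 4.2
ee_pos: [0.5268, -0.069, 0.1984]
ee_rot: [180.0, 0.0, 75.6]
ft_force: [-1.3, -3.6, 2.2]
finger_gap: 0.01
```

```bash
cat > st.py <<'E'
from h import *
s=bot.read_state();T=tool(s)
print('t',s['time'],'pos',np.round(s['ee_pos'],5),'rot',np.round(s['ee_rot'],2),'Ftool',np.round(T.T@s['ft_force'],2),'Ttool',np.round(T.T@s['torque'],3),'gap',round(s['finger_gap'],4))
E
python3 st.py; python3 -c "
from h import *
im=bot.read_camera('wrist');cv2.imwrite('pics/w4.png',cv2.resize(im[160:340,220:430,::-1],None,fx=3.3,fy=3.3,interpolation=2))
im=bot.read_camera('side')[150:270,240:400];cv2.imwrite('pics/d4.png',cv2.resize(im[:,:,::-1],None,fx=5,fy=5,interpolation=2))"
```

```text
t 4.2 pos [ 0.52683 -0.06904  0.19844] rot [1.7998e+02 1.0000e-02 7.5610e+01] Ftool [-3.79 -0.32 -2.23] Ttool [-0.05  -0.634  0.016] gap 0.01
```

View pics/w4.png

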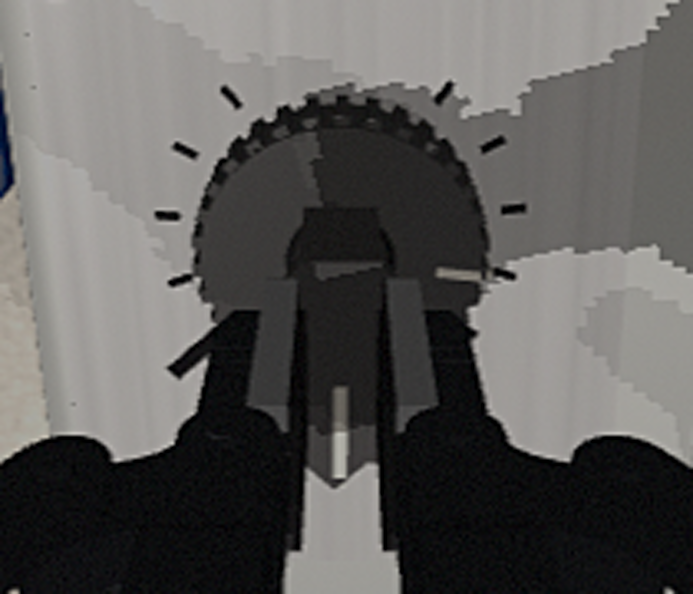

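View pics/d4.png

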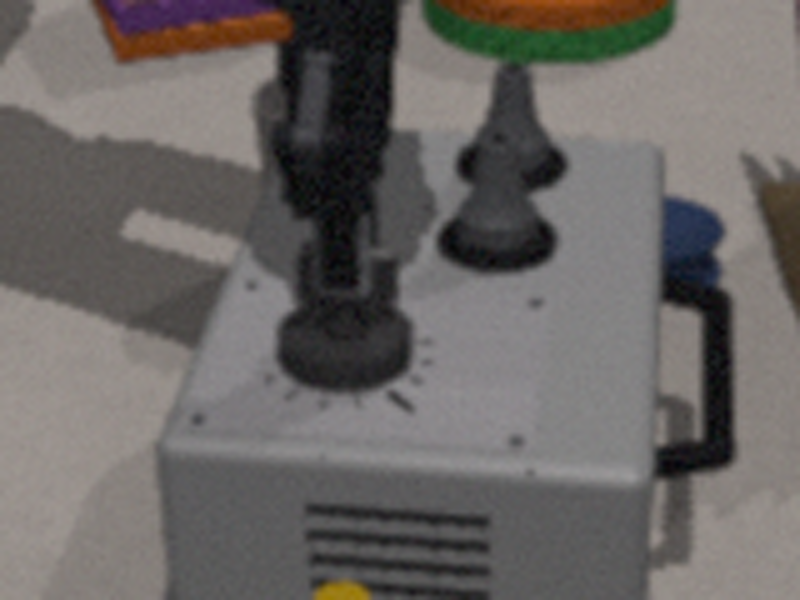

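Emit:
carry_out(series=[[-0.0004,0,0,0],[-0.0004,0,0.001,0],[-0.0004,0,0.002,0],[-0.0004,0,0.0025,0],[-0.0004,0,0.003,0],[-0.0004,0,0.003,0]])

```text
time: 4.9
ee_pos: [0.5267, -0.0692, 0.1953]
ee_rot: [180.0, -0.0, 75.6]
ft_force: [0.6, -0.9, 4.6]
finger_gap: 0.01
```

```bash
python3 st.py
```

```text
t 4.9 pos [ 0.52675 -0.06919  0.19531] rot [ 1.7999e+02 -1.0000e-02  7.5610e+01] Ftool [-0.76  0.77 -4.56] Ttool [-0.208 -0.071  0.055] gap 0.01
```

Emit:
carry_out(series=[[0,0,0.0005,0],[0,0,0.001,0],[0,0,0.001,1],[0,0,0.001,2],[0,0,0.001,3],[0,0,0.001,3]])

```text
time: 5.5
ee_pos: [0.5267, -0.0692, 0.1943]
ee_rot: [180.0, 0.0, 72.6]
ft_force: [1.3, 0.0, 3.8]
finger_gap: 0.0102
```

```bash
python3 st.py
```

```text
t 5.5 pos [ 0.52667 -0.06924  0.19429] rot [179.99   0.    72.57] Ftool [ 0.43  1.27 -3.76] Ttool [-0.367  0.001 -0.409] gap 0.0102
```

Emit:
carry_out(series=[[0,0,0,-1.2],[0,0,0.0002,-1.2],[0,0,0.0004,-1.2],[0,0,0.0004,-1.2]])

```text
time: 5.9
ee_pos: [0.5267, -0.0692, 0.1941]
ee_rot: [180.0, -0.0, 73.8]
ft_force: [1.3, -0.1, 6.3]
finger_gap: 0.0104
```

```bash
python3 st.py
```

```text
t 5.9 pos [ 0.52671 -0.06924  0.19406] rot [179.98  -0.    73.85] Ftool [ 0.25  1.32 -6.31] Ttool [-0.236 -0.016 -0.173] gap 0.0104
```

Emit:
carry_out(series=[[0,0,0.0002,0],[0,0,0.0004,0],[0,0,0.0004,0]])

```text
time: 6.2
ee_pos: [0.5267, -0.0693, 0.1937]
ee_rot: [180.0, -0.0, 73.8]
ft_force: [1.8, 0.1, 5.4]
finger_gap: 0.0102
```

```bash
python3 st.py
```

```text
t 6.2 pos [ 0.52672 -0.06925  0.19366] rot [ 1.7999e+02 -1.0000e-02  7.3840e+01] Ftool [ 0.61  1.74 -5.45] Ttool [-0.227  0.02  -0.145] gap 0.0102
```

Emit:
carry_out(series=[[0,0,0.0002,0],[0,0,0.0004,0],[0,0,0.0004,0]])

```text
time: 6.5
ee_pos: [0.5268, -0.0693, 0.1933]
ee_rot: [180.0, -0.0, 73.8]
ft_force: [1.1, -0.6, 7.5]
finger_gap: 0.0101
```

```bash
python3 st.py
```

```text
t 6.5 pos [ 0.52675 -0.06925  0.1933 ] rot [179.98  -0.    73.84] Ftool [-0.24  1.19 -7.51] Ttool [-0.176  0.04  -0.14 ] gap 0.0101
```

Emit:
carry_out(series=[[0,0,0.0002,0],[0,0,0.0004,0],[0,0,0.0004,0]])

```text
time: 6.8
ee_pos: [0.5267, -0.0692, 0.1929]
ee_rot: [180.0, -0.0, 73.8]
ft_force: [1.5, -0.6, 7.5]
finger_gap: 0.0102
```

```bash
python3 st.py
```

```text
t 6.8 pos [ 0.52672 -0.06924  0.19291] rot [ 1.7998e+02 -1.0000e-02  7.3840e+01] Ftool [-0.18  1.61 -7.5 ] Ttool [-0.116  0.049 -0.14 ] gap 0.0102
```

Emit:
carry_out(series=[[0,0,0.0002,0],[0,0,0.0004,0.3],[0,0,0.0004,0.3]])

```text
time: 7.1
ee_pos: [0.5268, -0.0693, 0.1926]
ee_rot: [180.0, -0.0, 73.5]
ft_force: [0.3, -0.4, 6.9]
finger_gap: 0.0102
```

```bash
python3 st.py
```

```text
t 7.1 pos [ 0.52677 -0.06927  0.19256] rot [179.98  -0.    73.54] Ftool [-0.27  0.42 -6.92] Ttool [-0.158  0.039 -0.245] gap 0.0102
```

Emit:
carry_out(series=[[0,0,0.0002,0],[0,0,0.0004,0],[0,0,0.0004,0]])

```text
time: 7.4
ee_pos: [0.5267, -0.0693, 0.1922]
ee_rot: [180.0, -0.0, 73.5]
ft_force: [0.4, -0.0, 8.8]
finger_gap: 0.0105
```

```bash
python3 st.py
```

```text
t 7.4 pos [ 0.52675 -0.06926  0.19217] rot [179.98  -0.    73.55] Ftool [ 0.1   0.43 -8.8 ] Ttool [-0.185  0.085 -0.243] gap 0.0105
```

Emit:
carry_out(series=[[0,0,0.0002,0],[0,0,0.0004,0],[0,0,0.0004,0]])

```text
time: 7.7
ee_pos: [0.5267, -0.0693, 0.1918]
ee_rot: [180.0, -0.0, 73.5]
ft_force: [0.9, -0.3, 7.9]
finger_gap: 0.0105
```

```bash
python3 st.py
```

```text
t 7.7 pos [ 0.52672 -0.06928  0.19175] rot [179.98  -0.    73.54] Ftool [-0.06  0.99 -7.88] Ttool [-0.149  0.032 -0.148] gap 0.0105
```

Emit:
carry_out(series=[[0,0,0.0002,0],[0,0,0.0004,0.3],[0,0,0.0004,0.3]])

```text
time: 8.0
ee_pos: [0.5268, -0.0693, 0.1914]
ee_rot: [180.0, -0.0, 73.2]
ft_force: [0.0, -0.5, 9.6]
finger_gap: 0.0101
```

```bash
python3 st.py
```

```text
t 8.0 pos [ 0.52679 -0.06929  0.19145] rot [179.97  -0.    73.24] Ftool [-0.46  0.2  -9.63] Ttool [-0.087 -0.025 -0.219] gap 0.0101
```

Emit:
carry_out(series=[[0,0,0.0002,0],[0,0,0.0004,0],[0,0,0.0004,0]])

```text
time: 8.3
ee_pos: [0.5268, -0.0693, 0.1911]
ee_rot: [180.0, -0.0, 73.3]
ft_force: [0.3, -0.4, 9.7]
finger_gap: 0.0098
```

```bash
python3 st.py
```

```text
t 8.3 pos [ 0.52677 -0.06928  0.19105] rot [179.97  -0.    73.25] Ftool [-0.24  0.42 -9.72] Ttool [-0.097 -0.062 -0.29 ] gap 0.0098
```

Emit:
carry_out(series=[[0,0,0.0002,0],[0,0,0.0004,0],[0,0,0.0004,0]])

```text
time: 8.6
ee_pos: [0.5268, -0.0693, 0.1906]
ee_rot: [180.0, -0.0, 73.2]
ft_force: [-0.2, 0.1, 9.3]
finger_gap: 0.0102
```

```bash
python3 st.py
```

```text
t 8.6 pos [ 0.52677 -0.06926  0.19064] rot [179.97  -0.    73.25] Ftool [ 0.07 -0.2  -9.33] Ttool [-0.066 -0.002 -0.226] gap 0.0102
```

Emit:
carry_out(series=[[0,0,0.0002,0],[0,0,0.0004,0],[0,0,0.0004,0]])

```text
time: 8.9
ee_pos: [0.5268, -0.0693, 0.1902]
ee_rot: [180.0, -0.0, 73.2]
ft_force: [-0.0, -1.0, 8.6]
finger_gap: 0.0105
```

```bash
python3 st.py
```

```text
t 8.9 pos [ 0.52675 -0.06926  0.19018] rot [179.98  -0.    73.25] Ftool [-0.96  0.24 -8.6 ] Ttool [-0.157 -0.078 -0.188] gap 0.0105
```

Emit:
carry_out(series=[[0,0,0.0002,0],[0,0,0.0004,0],[0,0,0.0004,0]])

```text
time: 9.2
ee_pos: [0.5267, -0.0693, 0.1897]
ee_rot: [180.0, -0.0, 73.2]
ft_force: [1.0, -1.0, 7.2]
finger_gap: 0.01
```

```bash
python3 st.py
```

```text
t 9.2 pos [ 0.52674 -0.06925  0.18966] rot [ 1.7998e+02 -1.0000e-02  7.3240e+01] Ftool [-0.69  1.24 -7.23] Ttool [-0.231  0.011 -0.04 ] gap 0.01
```

Emit:
carry_out(series=[[0,0,0.0002,0],[0,0,0.0004,0],[0,0,0.0004,0]])

```text
time: 9.5
ee_pos: [0.5267, -0.0693, 0.1893]
ee_rot: [180.0, -0.0, 73.2]
ft_force: [0.4, -0.5, 6.6]
finger_gap: 0.0099
```

```bash
python3 st.py
```

```text
t 9.5 pos [ 0.52672 -0.06925  0.18927] rot [ 1.7998e+02 -1.0000e-02  7.3240e+01] Ftool [-0.37  0.52 -6.63] Ttool [-0.179 -0.013 -0.014] gap 0.0099
```

Emit:
carry_out(series=[[0,0,0,2],[0,0,0,5],[0,0,0,8],[0,0,0,10],[0,0,0,10]])

```text
time: 10.0
ee_pos: [0.5266, -0.0694, 0.1891]
ee_rot: [180.0, 0.0, 63.2]
ft_force: [1.5, -2.6, 2.1]
finger_gap: 0.01
```

```bash
python3 st.py
```

```text
t 10.0 pos [ 0.52664 -0.06943  0.1891 ] rot [1.7999e+02 1.0000e-02 6.3200e+01] Ftool [-1.64  2.5  -2.08] Ttool [-0.501 -0.339  0.046] gap 0.01
```

Emit:
carry_out(series=[[0,0,0,0]])

```text
time: 10.1
ee_pos: [0.5266, -0.0694, 0.1891]
ee_rot: [-180.0, 0.0, 63.3]
ft_force: [0.7, -2.8, 2.8]
finger_gap: 0.0099
```

```bash
python3 st.py;python3 -c "
from h import *
im=bot.read_camera('wrist');cv2.imwrite('pics/w5.png',cv2.resize(im[160:340,220:430,::-1],None,fx=3.3,fy=3.3,interpolation=2))"; python3 st.py
```

```text
t 10.1 pos [ 0.52659 -0.06938  0.18905] rot [-1.800e+02  1.000e-02  6.329e+01] Ftool [-2.18  1.87 -2.85] Ttool [-0.56  -0.421  0.01 ] gap 0.0099
t 10.15 pos [ 0.52662 -0.0694   0.18907] rot [1.800e+02 1.000e-02 6.328e+01] Ftool [-2.91  2.63 -2.24] Ttool [-0.546 -0.471  0.018] gap 0.0102
```

View pics/w5.png

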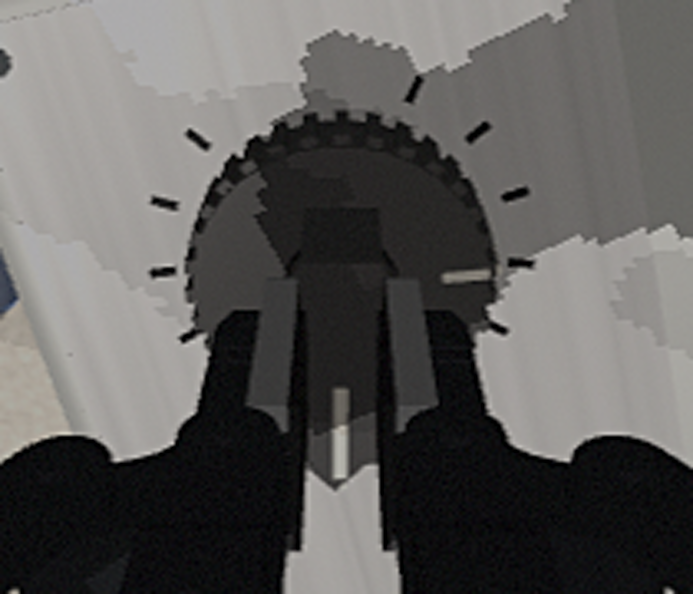

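```bash
cat > ringm.py <<'E'
from h import *
ang=lambda v:np.degrees(np.arctan2(v[1],v[0]))
f=lambda q:((q[0]+.5)/3.3-.5+220,(q[1]+.5)/3.3-.5+160)
def st(p,y): return dict(ee_pos=np.array(p),ee_rot=np.array([180,0,y]))
def go(s,mark,ticks):
    P=np.array([onz('wrist',f(q),.14,s)[:2] for q in ticks])
    # circle of known radius 33.5mm
    from scipy.optimize import least_squares
    c=least_squares(lambda c:np.linalg.norm(P-c,axis=1)-.0335,[.526,-.068]).x
    print('c',c,'ticks',np.round([ang(p-c) for p in P],1))
    print('mark',[ (round(ang(onz('wrist',f(q),.155,s)[:2]-c),1),round(1e3*np.linalg.norm(onz('wrist',f(q),.155,s)[:2]-c),1)) for q in mark])
E
python3 - <<'E'
from ringm import *
go(st([.52683,-.06904,.19844],75.61),[(437,271),(484,277)],[(505,272),(513,209),(493,145),(443,94),(231,97),(184,150),(168,215),(180,281)])
go(st([.52662,-.0694,.18907],63.28),[(443,279),(491,273)],[(497,327),(520,263),(515,193),(478,131),(414,89),(198,139),(165,203),(163,272),(189,336)])
E
python3 -c "
import cv2
for n in (4,5):
    im=cv2.imread(f'pics/w{n}.png')[200:360,360:560];cv2.imwrite(f'pics/w{n}z.png',cv2.resize(im,None,fx=4,fy=3.7))"
```

```text
c [ 0.52605856 -0.06834052] ticks [  59.8   82.9  106.7  130.8 -157.3 -133.3 -109.5  -85. ]
mark [(np.float64(70.9), np.float64(17.5)), (np.float64(69.8), np.float64(26.1))]
c [ 0.52613542 -0.06847436] ticks [  35.    58.9   83.3  107.1  130.9 -157.4 -133.3 -109.1  -85. ]
mark [(np.float64(69.3), np.float64(17.5)), (np.float64(69.9), np.float64(25.7))]
```

View pics/w5z.png

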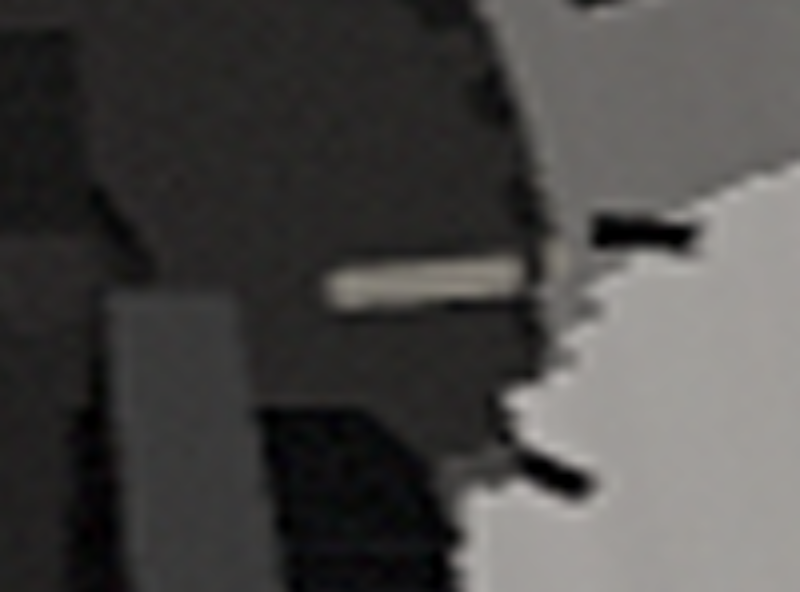

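The ring mark hasn't moved: it reads 69.9° against 69.8° before, and the knob turns freely. The side force shows a small axis offset, so I'll correct for it while turning on.

Emit:
carry_out(series=[[-0.0003,0,0,0],[-0.0004,0,0,4],[-0.0005,0,0,8],[-0.0006,0,0,12],[-0.0006,-0.0001,0,16],[-0.0007,-0.0001,0,20],[-0.0007,-0.0001,0,20]])

```text
time: 10.85
ee_pos: [0.5263, -0.0699, 0.1891]
ee_rot: [180.0, -0.0, 43.2]
ft_force: [2.6, -2.8, 2.7]
finger_gap: 0.01
```

```bash
python3 st.py
```

```text
t 10.85 pos [ 0.52628 -0.06985  0.18909] rot [179.99  -0.    43.16] Ftool [-0.    3.81 -2.68] Ttool [-0.716 -0.138  0.075] gap 0.01
```

Emit:
carry_out(series=[[0,0.0004,0,0],[-0.0001,0.0004,0,4],[-0.0002,0.0004,0,8],[-0.0003,0.0004,0,11],[-0.0004,0.0004,0,14],[-0.0004,0.0004,0,14]])

```text
time: 11.45
ee_pos: [0.5261, -0.0702, 0.1893]
ee_rot: [-180.0, -0.0, 29.2]
ft_force: [0.1, -0.8, 7.1]
finger_gap: 0.0104
```

```bash
python3 st.py; python3 -c "
from h import *
im=bot.read_camera('wrist');cv2.imwrite('pics/w6.png',cv2.resize(im[160:340,220:430,::-1],None,fx=3.3,fy=3.3,interpolation=2))"; python3 st.py
```

```text
t 11.45 pos [ 0.52608 -0.07022  0.18928] rot [-179.98   -0.     29.22] Ftool [-0.28  0.73 -7.13] Ttool [-0.1   -0.077  0.057] gap 0.0104
t 11.5 pos [ 0.52608 -0.07022  0.18925] rot [-179.98    0.     29.3 ] Ftool [-0.28  0.3  -7.7 ] Ttool [-0.066 -0.093  0.008] gap 0.0103
```

View pics/w6.png

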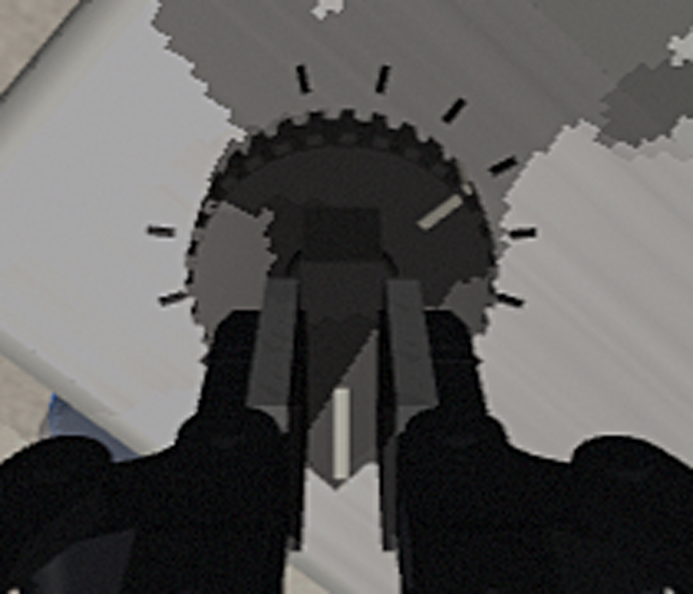

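Run:
```python
from ringm import *
s=st([.52608,-.07022,.18925],29.26)
go(s,[(421,226),(462,201)],[(511,300),(523,233),(503,165),(454,110),(383,78),(305,79),(160,231),(174,299)])
a=onz('wrist',f((342,480)),.181,s);b=onz('wrist',f((342,390)),.181,s);print('pointer',ang(a[:2]-b[:2]), 'tip',ang(onz('wrist',f((337,488)),.181,s)[:2]-[.5259,-.0683]))
```

```text
c [ 0.52617406 -0.06842202] ticks [  11.    34.9   59.2   83.1  107.   130.5 -156.9 -132.6]
mark [(np.float64(70.0), np.float64(17.5)), (np.float64(67.9), np.float64(25.5))]
pointer -60.71383772740009 tip -62.299101362968244
```

Emit:
carry_out(series=[[0,0,-0.001,0],[0,0,-0.0025,0],[0,0,-0.004,0],[0,0,-0.0055,0],[0,0,-0.007,0],[0,0,-0.0082,0],[0,0,-0.009,0],[0,0,-0.009,0]])

```text
time: 12.3
ee_pos: [0.5261, -0.0703, 0.1981]
ee_rot: [-180.0, 0.0, 29.2]
ft_force: [0.4, 0.6, 2.7]
finger_gap: 0.0102
```

```bash
python3 st.py
```

```text
t 12.3 pos [ 0.52608 -0.07026  0.1981 ] rot [-1.7998e+02  1.0000e-02  2.9220e+01] Ftool [ 0.61 -0.3  -2.71] Ttool [ 0.071  0.169 -0.002] gap 0.0102
```

Emit:
carry_out(series=[[0,0,0,0],[0,0,0,0],[0,0,0,0],[0,0,0,0]], fingers=0.6)

```text
time: 12.7
ee_pos: [0.526, -0.0704, 0.198]
ee_rot: [-180.0, 0.0, 29.2]
ft_force: [-0.3, -0.1, 1.1]
finger_gap: 0.0341
```

Emit:
carry_out(series=[[0,0,-0.01,0],[0,0,-0.03,0],[0,0,-0.06,0],[0,0,-0.09,0],[0,0,-0.12,0],[0,0,-0.12,0],[0,0,-0.12,0],[0,0,-0.12,0]])

```text
time: 13.5
ee_pos: [0.5257, -0.0703, 0.3176]
ee_rot: [-180.0, 0.0, 29.2]
ft_force: [-0.8, 0.5, -0.0]
finger_gap: 0.0339
```

```bash
python3 st.py; python3 -c "
from h import *
import pickle
s=bot.read_state();im=bot.read_camera('wrist');pickle.dump(s,open('w7.pkl','wb'))
cv2.imwrite('pics/w7f.png',im[:,:,::-1])
cv2.imwrite('pics/w7.png',cv2.resize(im[100:300,220:430,::-1],None,fx=3,fy=3,interpolation=2))
im=bot.read_camera('side')[150:270,240:400];cv2.imwrite('pics/d7.png',cv2.resize(im[:,:,::-1],None,fx=5,fy=5,interpolation=2))"
```

```text
t 13.5 pos [ 0.52572 -0.07032  0.31761] rot [-1.7996e+02  4.0000e-02  2.9210e+01] Ftool [-0.44 -0.86  0.03] Ttool [-0.096  0.031  0.075] gap 0.0339
```

View pics/w7f.png

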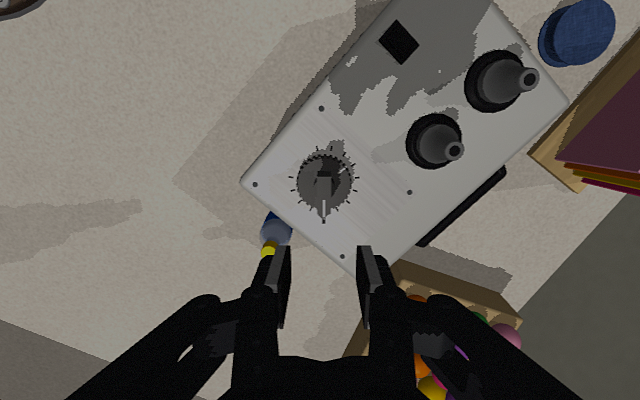

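View pics/w7.png

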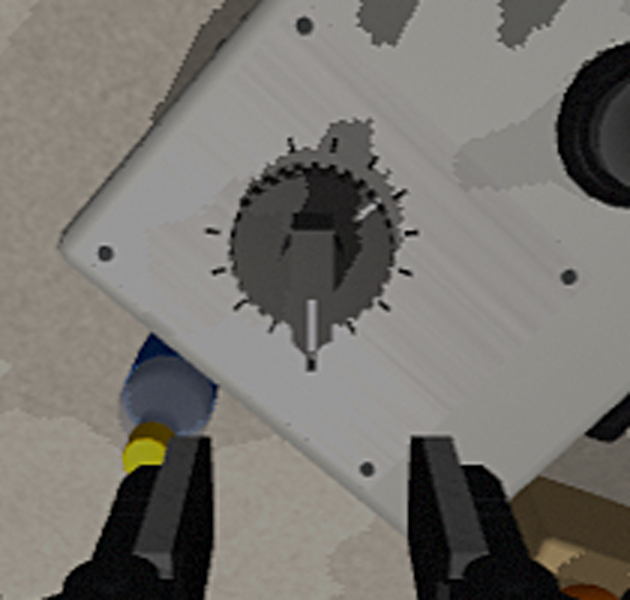

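View pics/d7.png

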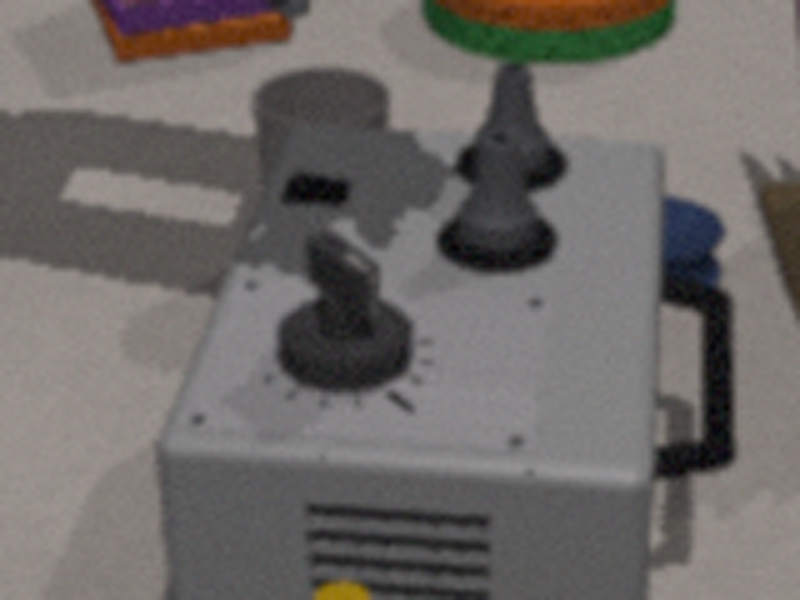

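Run:
```python
from ringm import *
import pickle
s=pickle.load(open('w7.pkl','rb'))
g=lambda q:((q[0]+.5)/3-.5+220,(q[1]+.5)/3-.5+100)
c=np.array([.5259,-.0683])
t=onz('wrist',g((311,357)),.19,s)[:2]-c;print('tip',ang(t),np.linalg.norm(t))
print('far end',onz('wrist',g((315,231)),.19,s)[:2]-c,'len', np.linalg.norm(onz('wrist',g((315,231)),.19,s)-onz('wrist',g((311,357)),.19,s)))
print('mark',[ang(onz('wrist',g(q),.155,s)[:2]-c) for q in [(358,218),(381,201)]])
for p in [(454.5,151.5),(530,79)]: print(onz('wrist',p,.192,s))
a=np.radians(-13);R=np.array([[np.cos(a),-np.sin(a)],[np.sin(a),np.cos(a)]])
print('pred n1',c+R@[.052,.1],'n2',c+R@[.052,.173])
N=np.append(c+R@[.052,.1],.3)
print('tool delta',tool(s).T@(N-s['ee_pos']))
```

```text
tip -61.436264834843655 0.02147429231758116
far end [-0.00730611  0.01482402] len 0.037993261878484695
mark [np.float64(67.96228463608406), np.float64(67.56630871509212)]
[0.59970958 0.01656872 0.192     ]
[0.61597237 0.08830157 0.192     ]
pred n1 [0.59906235 0.01743955] n2 [0.61548378 0.08856857]
tool delta [ 0.10685541 -0.04079714  0.01756203]
```

Emit:
carry_out(series=[[0.012,-0.005,0,5],[0.027,-0.01,0,12],[0.047,-0.018,0,20],[0.067,-0.026,0,28],[0.087,-0.033,0,36],[0.102,-0.039,0,42],[0.107,-0.0405,0,42],[0.107,-0.0405,0,42],[0.107,-0.0405,0.02,42],[0.107,-0.0405,0.04,42]], fingers=1.0)

```text
time: 14.6
ee_pos: [0.5995, 0.0164, 0.2779]
ee_rot: [180.0, -0.0, -12.6]
ft_force: [0.5, 0.0, 0.1]
finger_gap: 0.0001
```

Emit:
carry_out(series=[[0,0,0.015,0],[0,0,0.03,0],[0,0,0.038,0],[0,0,0.038,0],[0,0,0.038,0]])

```text
time: 15.1
ee_pos: [0.5999, 0.0168, 0.2405]
ee_rot: [-180.0, -0.0, -12.8]
ft_force: [-0.0, 0.0, -0.5]
finger_gap: -0.0002
```

```bash
python3 st.py; python3 -c "
from h import *
s=bot.read_state();im=bot.read_camera('wrist')
cv2.imwrite('pics/w8f.png',im[:,:,::-1])
im=bot.read_camera('side')[130:250,260:420];cv2.imwrite('pics/d8.png',cv2.resize(im[:,:,::-1],None,fx=5,fy=5,interpolation=2))
im=bot.read_camera('scene')[120:240,220:380];cv2.imwrite('pics/s8.png',cv2.resize(im[:,:,::-1],None,fx=5,fy=5,interpolation=2))"
```

```text
t 15.1 pos [0.59985 0.01684 0.24054] rot [-1.800e+02 -1.000e-02 -1.276e+01] Ftool [-0.04 -0.01  0.45] Ttool [ 0.011  0.027 -0.017] gap -0.0002
```

View pics/w8f.png

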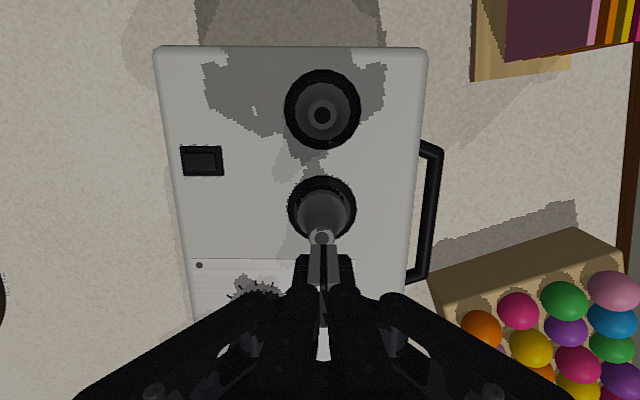

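View pics/d8.png

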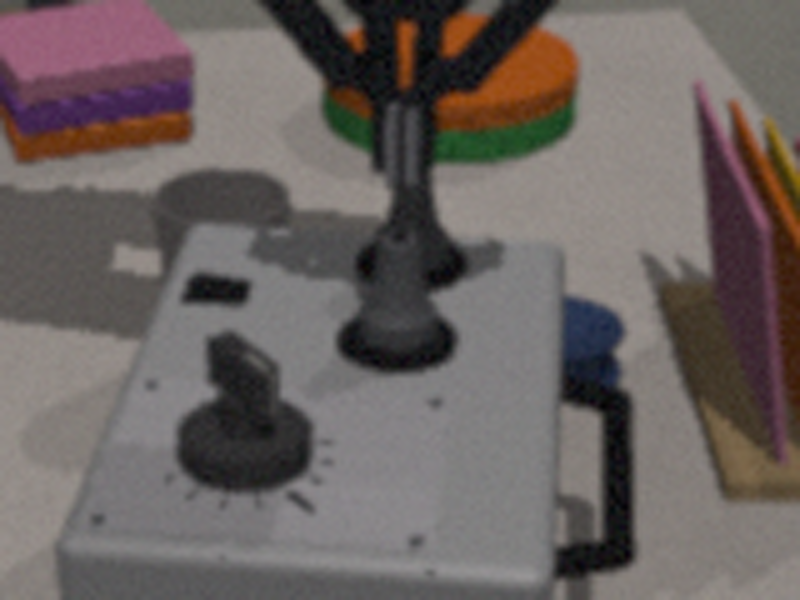

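View pics/s8.png

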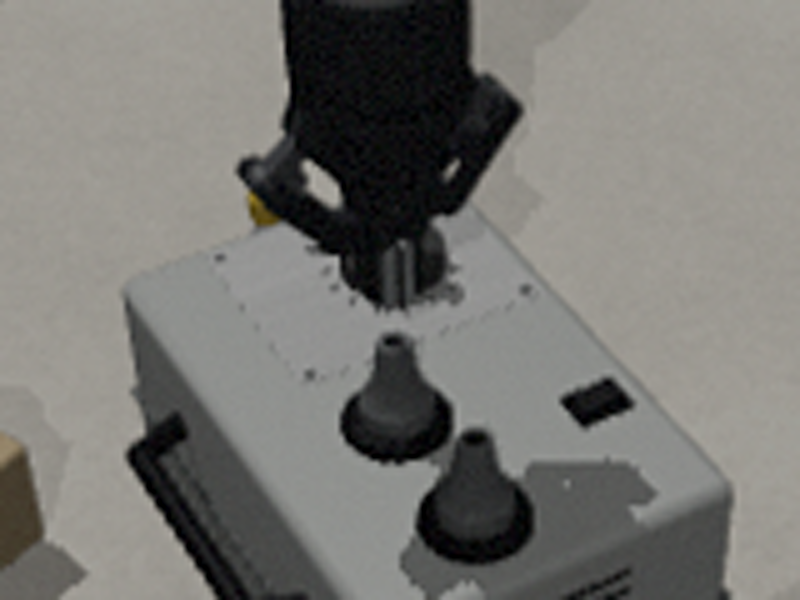

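Run:
```python
from h import *
s=bot.read_state()
print(proj('wrist',[*s['ee_pos'][:2],.192],s), onz('wrist',(321,238),.192,s))
for n in('side','scene'):print(n,proj(n,[*s['ee_pos'][:2],.192],s),proj(n,[*s['ee_pos'][:2],s['ee_pos'][2]-.022],s))
```

```text
[321.96736753 238.44132534] [0.59970022 0.01748953 0.192     ]
side [340.17258694 176.85875706] [340.35143893 165.46122622]
scene [298.35606533 187.88794689] [297.93594297 178.97299854]
```

Emit:
carry_out(series=[[0,0,0.01,0],[0,0,0.02,0],[0,0,0.024,0],[0,0,0.026,0],[0,0,0.028,0],[0,0,0.028,0]])

```text
time: 15.85
ee_pos: [0.5996, 0.0172, 0.212]
ee_rot: [180.0, 0.0, -12.8]
ft_force: [-2.7, 0.0, 4.3]
finger_gap: 0.0
```

```bash
python3 st.py
```

```text
t 15.85 pos [0.59958 0.01719 0.21198] rot [ 1.7999e+02  3.0000e-02 -1.2790e+01] Ftool [-2.66  0.57 -4.26] Ttool [-0.156 -0.596 -0.006] gap 0.0
```

Emit:
carry_out(series=[[0,0,0.0015,0],[0,0,0.003,0],[0,0,0.0045,0],[0,0,0.006,0],[0,0,0.007,0],[0,0,0.007,0]])

```text
time: 16.45
ee_pos: [0.5999, 0.0172, 0.2053]
ee_rot: [-180.0, -0.0, -12.8]
ft_force: [-4.2, 0.9, 7.0]
finger_gap: -0.0001
```

```bash
python3 st.py
```

```text
t 16.45 pos [0.59985 0.01721 0.20526] rot [-1.800e+02 -1.000e-02 -1.279e+01] Ftool [-4.33  0.03 -7.04] Ttool [-0.12  -0.695 -0.052] gap -0.0001
```

Emit:
carry_out(series=[[0,0,0.0005,0],[0,0,0.001,0],[0,0,0.001,0]])

```text
time: 16.75
ee_pos: [0.5999, 0.0172, 0.2044]
ee_rot: [-180.0, -0.0, -12.8]
ft_force: [-4.1, 1.0, 7.0]
finger_gap: -0.0001
```

Emit:
carry_out(series=[[0,0,0.0003,0],[0,0,0.0005,0],[0,0,0.0005,0]])

```text
time: 17.05
ee_pos: [0.5999, 0.0172, 0.204]
ee_rot: [-180.0, -0.0, -12.8]
ft_force: [-4.9, -0.2, 8.8]
finger_gap: -0.0001
```

```bash
python3 st.py
```

```text
t 17.05 pos [0.59991 0.01719 0.20402] rot [-1.7999e+02 -2.0000e-02 -1.2790e+01] Ftool [-4.7   1.29 -8.84] Ttool [-0.173 -0.779 -0.03 ] gap -0.0001
```

Depth is about 10 mm at 8.8 N, so I'll go a hair further and watch for the hard stop.

Emit:
carry_out(series=[[0,0,0.0003,0],[0,0,0.0003,0],[0,0,0.0003,0]])

```text
time: 17.35
ee_pos: [0.6, 0.0172, 0.204]
ee_rot: [-180.0, -0.0, -12.8]
ft_force: [-4.9, 1.3, 11.6]
finger_gap: 0.0
```

```bash
python3 st.py
```

```text
t 17.35 pos [0.6     0.01723 0.204  ] rot [-1.7999e+02 -4.0000e-02 -1.2790e+01] Ftool [ -5.06  -0.14 -11.57] Ttool [-0.191 -1.004 -0.016] gap 0.0
```

The force rises with no further travel, so it is on the hard stop. I'll hold for a second and then release.

Emit:
carry_out(series=[[0,0,0,0],[0,0,0,0],[0,0,0,0],[0,0,0,0],[0,0,0,0],[0,0,0,0],[0,0,0,0],[0,0,0,0],[0,0,0,0],[0,0,0,0]])

```text
time: 18.35
ee_pos: [0.6, 0.0172, 0.204]
ee_rot: [-180.0, -0.0, -12.8]
ft_force: [-5.2, 0.7, 12.4]
finger_gap: -0.0001
```

Emit:
carry_out(series=[[0,0,-0.002,0],[0,0,-0.004,0],[0,0,-0.006,0],[0,0,-0.008,0],[0,0,-0.011,0],[0,0,-0.015,0],[0,0,-0.03,0],[0,0,-0.06,0],[0,0,-0.09,0],[0,0,-0.12,0]])

```text
time: 19.35
ee_pos: [0.6, 0.0172, 0.3246]
ee_rot: [-180.0, -0.0, -12.8]
ft_force: [0.2, 0.1, 0.0]
finger_gap: 0.0005
```

Emit:
carry_out(series=[[-0.05,0.02,0,0],[-0.08,0.04,0,0],[-0.08,0.04,0,0],[-0.08,0.04,0,0],[-0.08,0.04,0,0]])

```text
time: 19.85
ee_pos: [0.514, -0.0041, 0.3236]
ee_rot: [-180.0, -0.1, -12.8]
ft_force: [-0.1, 0.2, -0.4]
finger_gap: -0.0001
```

```bash
python3 st.py; python3 -c "
from h import *
s=bot.read_state();im=bot.read_camera('wrist')
cv2.imwrite('pics/w9f.png',im[:,:,::-1])
im=bot.read_camera('side');cv2.imwrite('pics/d9.png',im[:,:,::-1])
im=bot.read_camera('scene');cv2.imwrite('pics/s9.png',im[:,:,::-1])
import pickle;pickle.dump(s,open('w9.pkl','wb'))
for n in ('d','s'):
    a=cv2.imread('pics/%s0.png'%dict(d='side',s='scene')[n]);b=cv2.imread('pics/%s9.png'%n)
    r=(slice(150,330),slice(255,415)) if n=='d' else (slice(130,340),slice(230,420))
    cv2.imwrite('pics/%s9c.png'%n,cv2.resize(np.hstack([a[r],b[r]]),None,fx=2.1,fy=2.1,interpolation=2))
"
```

```text
t 19.85 pos [ 0.51396 -0.00408  0.32361] rot [-1.7998e+02 -7.0000e-02 -1.2800e+01] Ftool [-0.18 -0.19  0.41] Ttool [ 0.007 -0.013 -0.027] gap -0.0001
```

View pics/w9f.png

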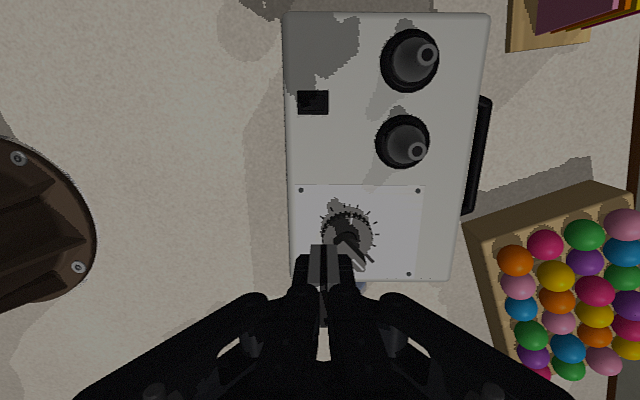

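View pics/d9c.png

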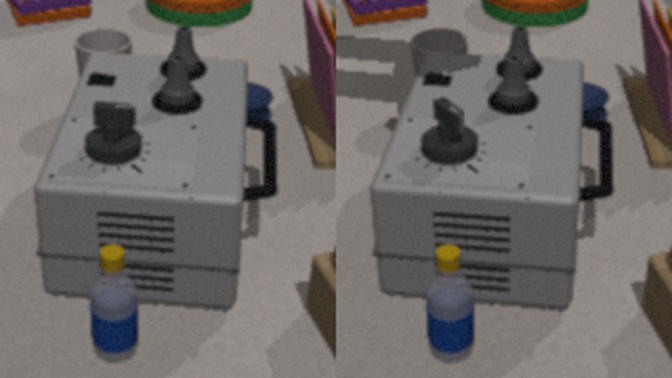

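View pics/s9c.png

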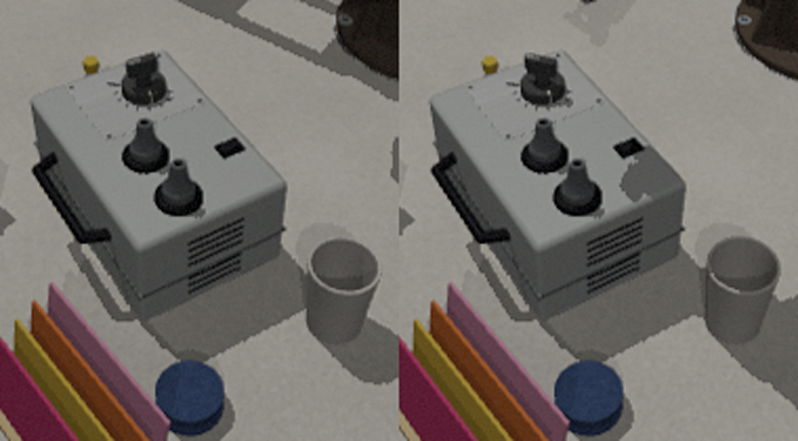

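```bash
python3 -c "
from rig import bot
print(bot.job_done())"
```

```text
the job is handed in; nothing more can be done
None
```

The burst-time knob is on the long mark and locked, and the test puff is done. I handed the job in at about 20 s of the 72 s allowed; no verdict was reported.

- **Knob:** I pressed it in about 0.4 mm at a time with a slight clockwise twist. At about 8.8 mm the twist resistance dropped away. I then turned it from two clicks before the mark to the mark and let it rise. The pointer reads about -61.4° and the long mark about -61.0°, both in the world frame. The pictures show it fully out.
- **Ring:** its white mark is where it started, within the 1–2° I can read by hand from the images. The axial force gave no sign of the knob landing on the ring's sleeve.
- **Nozzle:** I pressed it down to the hard stop with about 12 N and held it for more than a second. It came back up in the pictures.
- **Surroundings:** the other nozzle, bottle, spool and cup look unmoved against the first pictures. The arm ended clear of everything, with the force reading near zero.

Two readings were off:
- Partway through the turn, the axial force dipped to about 2 N, with roughly 3 N sideways, because I was turning slightly off the knob's axis. After I re-centred, it read 7.7 N, as the spring should.
- About 5 N of sideways force was also present while the nozzle was down.

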